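# Lock a tube rack onto the shaker with the press-and-turn clamp

### The arm

A 7-joint arm with a two-finger parallel gripper is mounted at the origin on a cart in front of the work surface, level with it; the furniture and walls round the work are solid. World frame = base frame: x ahead of the robot, y to its left, z up, the work surface at z = 0. Lengths are in m, angles in rad, forces in N, time in s.
With the tool pointing down it reaches from about 0.425 to 1.025 m from the base axis. Payload 9.4 kg.
Tool frame: the origin (TCP) lies between the finger pads; the fingertips stand 17 mm ahead of it and the grasp point (between the pads) lies 2 mm behind it (ctrl.finger_overhang is the distance from the TCP to the fingertips, in m); z points along the fingers, y is the line along which they close (so a half turn about z gives the same grasp; the last joint's range is limited). The gripper opens to 93 mm and grips with 3 to 60 N. Pads are 15 mm wide; open, the fingers measure 128 mm over their backs; the gripper's body (75 mm by 188 mm) begins 65 mm behind the grasp point.
Start: joints at [1.217, 0.599, -0.003, 1.599, 0.002, 0.943, -0.08], TCP at [0.198, -0.697, 0.236] pointing down, gripper open.
Joint ranges: [-2.57, 2.57], [-0.35, 1.97], [-1.29, 1.29], [0.11, 2.56], [-1.05, 4.19], [0.11, 1.86], [-2.63, 2.63]. Speed limits (rad/s): [2.22, 2.22, 3.01, 3.01, 3.14, 3.14, 3.14].

### API

Orientations are given as a rotation vector (axis times angle).
In Python, from plant import ctrl gives the robot as it stands. The module is installed in compiled form; this text tells all that it offers.
- The arm moves only by the tool jog_arm, never from a script. Its argument "motion" is a list of rows, each a list of 5 numbers: the opening, from 0 (shut) to 1 (fully open), then the shift along the world's x, y, z scaled (see below), then the turn about the world's z scaled (see below). In form: [[fingers, dx, dy, dz, turn], ...]. A call has 1 to 12 rows; each row shifts and turns the commanded pose from where the row before left it; what a row does not reach is not made up. The controller multiplies each number of a shift by 0.02 m and each number of a turn by 0.15 rad. A row lasts 1/10 s, in which the tool goes at most 50 mm and 8.59 degrees, less where a joint would pass 70% of its speed; a pose out of reach is approached as far as the arm can. A call with a number of a shift or a turn outside -1 to 1 is refused whole. A call with a gripper value outside its range is refused whole. The fingers move at their own pace and stop on an object; "squeeze" is the grip in N (left out, the last holds). Time passes only in rows, so rows that do not move let the fingers close. It gives the time, the measured TCP pose, the force, the opening and the grip force at its end, in the units of the state.
- ctrl.get_obs(): the state, without advancing time (a new reading comes with each control period).
- ctrl.capture(name): name is "side" or "top" or "wrist"; returns a dict with "image" (400x640x3 uint8, blue, green, red), "K" (3x3 intrinsics, pixels), "D" ([k1, k2, p1, p2, k3] as OpenCV has them; the pictures are not rectified), "rvec" (rotation vector, rad) and "tvec" (3), from world to camera coordinates, as OpenCV has them. Camera axes: x right, y down, z forward; pixel columns grow to the right and rows downward; lengths in m; the calibration is good to about 2 mm. A picture is of the moment at which its call begins. There is no depth.
- ctrl.sign_off(): hands the job in; it is judged then, once.
The state is a dict: "clock": time; "joint_pos": joint angles; "qvel": joint speeds; "joint_efforts": joint torques, N m; "eef_pos": TCP position; "ee_rot": TCP orientation; "ft_force": force on the tool from outside, world axes, zero at the start; "torque": the same for the moment, N m; "gripper_width": opening from 0.0 (shut) to 1.0 (fully open); "grip_force": force on a finger pad.
Only numpy, scipy, OpenCV 4.12 (cv2) and the standard library are available. Lean on these libraries where they do the work, as an engineer would, in place of code of your own. Each camera call takes 0.05 s, during which the arm holds its last target. There are 200 camera calls.

### The job

Set the loose tube rack down flat between the four corner stops of the shaker. Then press the clamp's sprung wing knob down and, keeping it down all the way, never forcing it, turn it anticlockwise until the arm lies over the end of the rack, and let the knob spring fully back up so that the clamp is locked there. Leave the beaker, the timer and the tape roll where they are, and do not tip the rack over.

Things in the scene. Friction and masses are not known exactly. Their poses are not given: they have to be found in the camera images.
- tube_rack: Loose clear-blue microtube rack, 48 (x) x 126 (y) x 54 mm (z, over the fixed tube caps), about 0.22 kg, on a 2 mm black mat left of the shaker (a like rack at the bench's far right end is not meant). Origin: centre of underside; y along its length. Solid: bottom plate z 0-3, end walls, top plate z 41-45 mm; grasp from above across the 48 mm top plate. Either way round is right.
- shaker: White lab shaker fixed to the bench, 170 (x) x 250 (y) mm, aluminium deck 45 mm high. Origin: centre of underside; +x is its back. Four steel corner stops (14 mm high, 20 mm along each side) bound the rack's place with 4 mm play all round. At x 0, y -70 mm stands the clamp: a post 36 mm across with swing arm and wing knob; the knob's top, 202 mm above the bench, is the highest point.
- nest (a point): Middle of the rack's place, on the deck surface (shaker frame x 0, y +48, z 45 mm). Axes those of the shaker: the rack lies with its long side along y, its origin at this point. The clamp post stands 118 mm from here towards -y. A tall cabinet stands behind the way from the rack to here (x over 0.63 m, y -0.04 to 0.45 m): carry the rack in front of it (x about 0.47).
- swing_arm (a joint): Angle of clamp arm and knob together, rad, anticlockwise from above: 0 arm points to the shaker's +x (parked), 1.5 to +y over the rack's end. Starts at 0.05 to 0.35. Knob up: turns only from 0 to about 0.45, where its cross pin meets a ledge; knob pressed: passes under it. From about 1.42 to the end stop at 1.56 lies the notch where the pin springs up and locks. Friction 0.06 N m.
- clamp_tip (a point): Underside of the pad at the tip of the steel swing arm, 96 mm from the post's axis; the arm is 22 mm wide and 14 mm thick at most, its underside 103 mm above the bench (4 mm over the tube caps of a rack standing on the deck). It does not go down with the knob.
- lock_knob (a joint): How far the knob is pressed down, m: 0 up, 0.010 fully down. Spring: 4 N at first, 9 N fully down. It must be more than about 0.0065 down to pass the ledge; about 0.009 is good.
- knob_grip (a point): Middle of the black wing knob's grip bar, on the turning axis, 188 mm above the bench with the knob up; goes down with it. The bar is 64 mm long (x of this frame, the way the arm points), 14 mm wide (y), 28 mm high (14 above, 14 below this point), on a round skirt 50 mm across. Grip it from above across the 14 mm.
- beaker: Glass beaker, 59 mm across, 72 mm high, standing on the bench either right of the shaker or left of the rack (it and the timer swap places); origin at the centre of its underside. To be left alone.
- timer: White bench timer, 62 x 66 x 20 mm, lying on the bench either left of the rack or right of the shaker; origin at the centre of its underside. To be left alone.
- tape: Roll of tape lying flat on the bench at the left, beyond the rack, 94 x 92 x 48 mm; origin at the centre of its underside. To be left alone.

How it is judged:
By the outcome, as a careful person would: the job done as asked, in the order asked, and still so for the second after the job is handed in, with the robot touching nothing.
It also fails if it takes over 56 s, if anything falls off the work surface, if the arm or the gripper's body presses on something with over 40 N, if the wrist force passes 120 N, or if a joint passes its speed limit or range.

## Working session

There is one attempt and no reset: what is moved stays moved. The work goes in short steps, Python scripts to look and compute and a tool call to move; the robot and the scene stay as the last step left them, time stands still between calls to the robot, and variables do not carry over. Pictures are saved under pics/ and viewed, at most 10 in all, crops included, and the job is handed in when it is done.

Besides the shell and the picture viewer there is one more tool, called after ">>>" as name(argument=value, ...), one argument or row to a line, values as JSON. jog_arm: Moves the arm, as the interface text tells. Shifts and turns lie within -1 to 1; 1 stands for 0.02 m of shift or 0.15 rad of turn. Its arguments: {"type":"object","properties":{"motion":{"type":"array","items":{"type":"array","items":{"type":"number","minimum":-1,"maximum":1}}},"squeeze":{"type":"number"}},"required":["motion"]}

```bash
mkdir -p pics
cat > h.py <<'E'
import cv2,numpy as np,sys
from plant import ctrl
def cap(n,f):
    c=ctrl.capture(n); cv2.imwrite('pics/'+f,c['image']); np.savez('pics/'+f+'.npz',**{k:np.array(c[k],float) for k in('K','D','rvec','tvec')}); return c
def load(f): return dict(np.load('pics/'+f+'.npz'))
def ray(c,px,z):
    p=cv2.undistortPoints(np.array(px,float).reshape(-1,1,2),c['K'],c['D']).reshape(-1,2)
    R=cv2.Rodrigues(c['rvec'])[0]; t=np.array(c['tvec'],float).reshape(3)
    o=-R.T@t; d=np.c_[p,np.ones(len(p))]@R
    return o+d*((z-o[2])/d[:,2])[:,None]
def proj(c,P): return cv2.projectPoints(np.array(P,float).reshape(-1,1,3),c['rvec'],c['tvec'],c['K'],c['D'])[0].reshape(-1,2)
E
python3 - <<'E'
from h import *
cap('top','t1.png');cap('side','s1.png')
o=ctrl.get_obs();print(o['clock'],o['eef_pos'],o['ee_rot'],o['gripper_width'],ctrl.finger_overhang)
E
```

```text
0.1 [ 0.19798636 -0.69704259  0.23487328] [-3.11026195e+00 -4.33261334e-01  5.01680344e-04] 0.9999188059864753 0.017
```

View pics/t1.png

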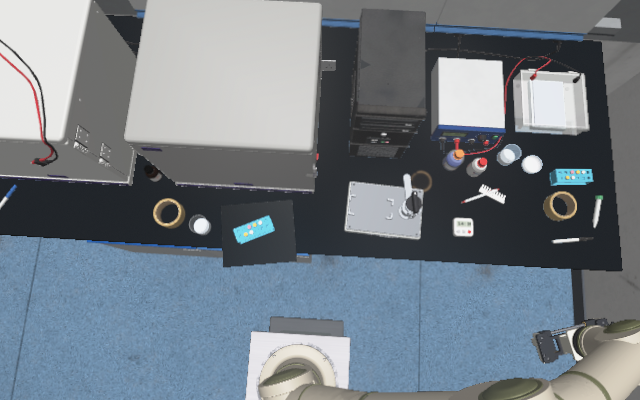

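View pics/s1.png

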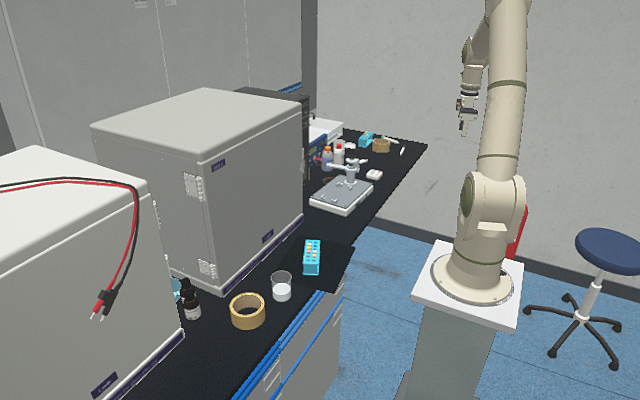

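The top view shows the rack at about (254,229), the beaker at (200,225) and the tape at (168,212). The shaker is at (385,210), the knob near (410,203) and the timer at (463,227). I'll enlarge this region.

Run:
```python
from h import *
im=cv2.imread('pics/t1.png')
cv2.imwrite('pics/t1c.png',cv2.resize(im[165:265,225:435],None,fx=3.8,fy=3.8,interpolation=cv2.INTER_CUBIC))
c=load('t1.png')
for n,p,z in [('rack',(254,229),.05),('shaker',(385,210),.045),('knob',(410,203),.2)]: print(n,ray(c,p,z).round(3))
# shaker deck corners seen
print(ray(c,[(350,182),(424,188),(420,237),(346,232)],.045).round(3))
```

```text
rack [[0.472 0.172 0.05 ]]
shaker [[ 0.561 -0.253  0.045]]
knob [[ 0.554 -0.305  0.2  ]]
[[ 0.649 -0.134  0.045]
 [ 0.643 -0.381  0.045]
 [ 0.478 -0.369  0.045]
 [ 0.48  -0.128  0.045]]
```

View pics/t1c.png

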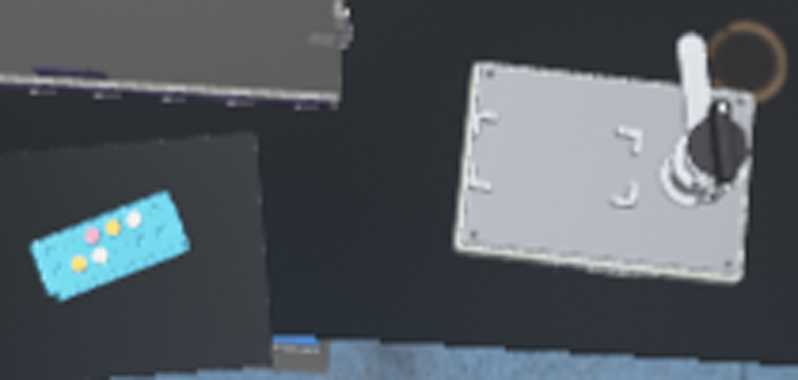

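The crop shows the rack's top corners near (32,243), (165,192), (189,248) and (57,300). The deck corners and four stops are visible too. The arm is parked pointing up-left, and the knob bar is at about (720,148).

Run:
```python
from h import *
c=load('t1.png')
f=lambda p:np.array(p,float)/3.8+[225,165]
r=ray(c,f([(32,243),(165,192),(189,248),(57,300)]),.047);print('rack',r.mean(0).round(4))
d=r[0]-r[1]+r[3]-r[2];print('len',np.linalg.norm(d)/2,'yaw of y axis',np.arctan2(-d[0],d[1]),np.linalg.norm(r[0]-r[3]))
s=ray(c,f([(474,63),(754,95),(741,283),(456,248)]),.045);print('sh',s.round(3),s.mean(0).round(4))
d=s[0]-s[1]+s[3]-s[2];yaw=np.arctan2(-d[0],d[1]);print(np.linalg.norm(d)/2,'yaw',yaw)
st=ray(c,f([(474,119),(472,188),(640,131),(636,203)]),.052);print('stops',st.round(4),st.mean(0).round(4))
R=np.array([[np.cos(yaw),-np.sin(yaw)],[np.sin(yaw),np.cos(yaw)]])
print('nest from sh',s.mean(0)[:2]+R@[0,.048],'post',s.mean(0)[:2]+R@[0,-.07])
k=ray(c,f([(722,112),(722,182)]),.202);print('knob',k.round(4),k.mean(0))
from scipy.spatial.transform import Rotation as Ro
M=Ro.from_rotvec(ctrl.get_obs()['ee_rot']).as_matrix();print(M.round(3))
```

```text
rack [0.4701 0.1712 0.047 ]
len 0.12100609916834885 yaw of y axis 0.43678167924034556 0.05428821668140893
sh [[ 0.651 -0.133  0.045]
 [ 0.636 -0.379  0.045]
 [ 0.47  -0.369  0.045]
 [ 0.486 -0.124  0.045]] [ 0.5606 -0.2512  0.045 ]
0.2458776968156543 yaw -0.06196498568936286
stops [[ 0.5985 -0.1344  0.052 ]
 [ 0.5376 -0.1354  0.052 ]
 [ 0.5963 -0.2786  0.052 ]
 [ 0.5327 -0.2766  0.052 ]] [ 0.5663 -0.2062  0.052 ]
nest from sh [ 0.56352394 -0.20328893] post [ 0.55621675 -0.32106247]
knob [[ 0.5808 -0.3189  0.202 ]
 [ 0.5252 -0.3196  0.202 ]] [ 0.55296168 -0.31924224  0.202     ]
[[ 0.962  0.273 -0.   ]
 [ 0.273 -0.962  0.001]
 [-0.    -0.001 -1.   ]]
```

>>> jog_arm(
  motion=[
    [1, 1, 1, 1, 0.5],
    [1, 1, 1, 1, 0.5],
    [1, 1, 1, 1, 0.5],
    [1, 1, 1, 1, 0.5],
    [1, 1, 1, 0, 0.5],
    [1, 1, 1, 0, 0.5],
    [1, 1, 1, 0, 0.5],
    [1, 1, 1, 0, 0.5],
    [1, 1, 1, 0, 0.5],
    [1, 1, 1, 0, 0.5],
    [1, 1, 1, 0, 0.5],
    [1, 1, 1, 0, 0.5],
  ],
  squeeze=20,
)

```text
clock: 1.3
eef_pos: [0.4398, -0.4556, 0.3156]
ee_rot: [-2.608, -1.752, 0.0]
ft_force: [-0.4, 0.3, 0.4]
gripper_width: 1.001
grip_force: 0.0
```

>>> jog_arm(
  motion=[
    [1, 0.1, 1, 0, 0.3],
    [1, 0.1, 1, 0, 0.3],
    [1, 0.1, 1, 0, 0.3],
    [1, 0.1, 1, 0, 0.3],
    [1, 0.1, 1, 0, 0.3],
    [1, 0.1, 1, 0, 0.3],
    [1, 0.1, 1, 0, 0.3],
    [1, 0.1, 1, 0, 0.3],
    [1, 0.1, 1, 0, 0.3],
    [1, 0.1, 1, 0, 0.3],
    [1, 0.1, 1, 0, 0.3],
    [1, 0.1, 1, 0, 0.3],
  ],
)

```text
clock: 2.5
eef_pos: [0.4623, -0.2157, 0.3156]
ee_rot: [2.049, 2.381, -0.0]
ft_force: [0.3, 0.0, -0.4]
gripper_width: 1.002
grip_force: 0.0
```

>>> jog_arm(
  motion=[
    [1, 0, 1, 0, 0.2],
    [1, 0, 1, 0, 0.2],
    [1, 0, 1, 0, 0.2],
    [1, 0, 1, 0, 0.2],
    [1, 0, 1, 0, 0.2],
    [1, 0, 1, 0, 0.2],
    [1, 0, 1, 0, 0.2],
    [1, 0, 1, 0, 0.2],
    [1, 0, 1, 0, 0.2],
    [1, 0, 1, 0, 0.2],
    [1, 0, 1, 0, 0.2],
    [1, 0, 1, 0, 0.2],
  ],
)

```text
clock: 3.7
eef_pos: [0.462, 0.0243, 0.3156]
ee_rot: [1.591, 2.709, 0.0]
ft_force: [-0.5, 0.4, 0.6]
gripper_width: 0.999
grip_force: 0.0
```

>>> jog_arm(
  motion=[
    [1, 0, 1, -0.5, -0.1],
    [1, 0, 1, -0.5, -0.1],
    [1, 0.1, 1, -0.5, -0.1],
    [1, 0.1, 1, -0.5, -0.1],
    [1, 0.1, 1, -0.5, -0.1],
    [1, 0.1, 1, -0.5, 0],
    [1, 0, 1, -0.5, 0],
    [1, 0, 0.3, -0.5, 0],
    [1, 0, 0, -0.5, 0],
    [1, 0, 0, -0.5, 0],
    [1, 0, 0, 0, 0],
  ],
)

```text
clock: 4.8
eef_pos: [0.4695, 0.1673, 0.2143]
ee_rot: [-1.696, -2.643, 0.004]
ft_force: [-0.2, -0.5, 0.2]
gripper_width: 0.995
grip_force: 0.0
```

Run:
```python
from h import *
cap('wrist','w1.png')
```

```text
(no output)
```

View pics/w1.png

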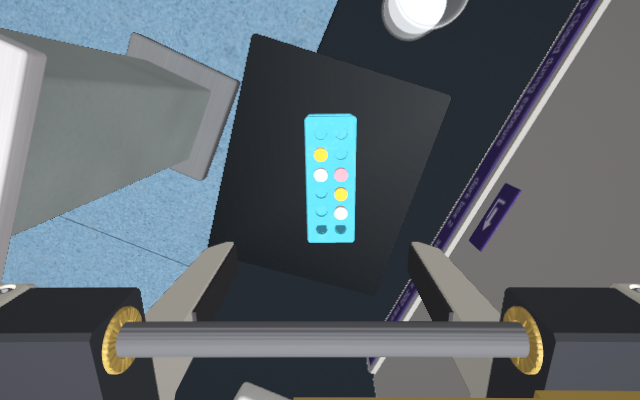

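The wrist view shows the rack with its top plate at about (306,118), (355,118), (355,241) and (307,242), well aligned with the fingers.

Run:
```python
from h import *
c=load('w1.png')
r=ray(c,[(306,117),(356,117),(355,242),(307,242)],.047);print(r.round(4),r.mean(0).round(4))
d=r[0]-r[3]+r[1]-r[2];print(np.linalg.norm(d)/2,np.linalg.norm(r[0]-r[1]),'yaw',np.arctan2(-d[0],d[1]))
o=ctrl.get_obs();print(o['eef_pos'],2*np.arctan2(*o['ee_rot'][1::-1])-np.pi/2, proj(c,[list(o['eef_pos'][:2])+[.047]]))
```

```text
[[0.4277 0.2208 0.047 ]
 [0.4692 0.2398 0.047 ]
 [0.5234 0.1282 0.047 ]
 [0.4788 0.1077 0.047 ]] [0.4748 0.1741 0.047 ]
0.1240299355291545 0.04565536216206201 yaw 0.43779028310795787
[0.46984392 0.16752524 0.21499586] -5.85312214579622 [[323.50410931 186.97427421]]
```

>>> jog_arm(
  motion=[
    [1, 0.2, 0.3, -1, 0.05],
    [1, 0, 0, -1, 0],
    [1, 0, 0, -1, 0],
    [1, 0, 0, -1, 0],
    [1, 0, 0, -1, 0],
    [1, 0, 0, -1, 0],
    [1, 0, 0, -1, 0],
    [1, 0, 0, -1, 0],
    [1, 0, 0, -0.5, 0],
    [1, 0, 0, 0, 0],
  ],
)

```text
clock: 5.85
eef_pos: [0.474, 0.1742, 0.045]
ee_rot: [-1.685, -2.651, 0.002]
ft_force: [-0.4, 1.1, -0.0]
gripper_width: 1.003
grip_force: 0.0
```

>>> jog_arm(
  motion=[
    [0.45, 0, 0, 0, 0],
    [0.45, 0, 0, 0, 0],
    [0.45, 0, 0, 0, 0],
    [0.45, 0, 0, 0, 0],
    [0.45, 0, 0, 0, 0],
    [0.45, 0, 0, 0, 0],
    [0.45, 0, 0, 0, 0],
    [0.45, 0, 0, 0, 0],
  ],
  squeeze=25,
)

```text
clock: 6.65
eef_pos: [0.4743, 0.1746, 0.0458]
ee_rot: [1.685, 2.651, 0.0]
ft_force: [-0.2, -0.9, 2.7]
gripper_width: 0.512
grip_force: 25.0
```

>>> jog_arm(
  motion=[
    [0.45, 0, 0, 0.3, 0],
    [0.45, 0, 0, 0.6, 0],
    [0.45, 0, 0, 0.9, 0],
    [0.45, 0, 0, 0.9, 0],
    [0.45, 0, 0, 0.9, 0],
    [0.45, 0, 0, 0.9, 0],
    [0.45, 0, -0.3, 0.9, -0.1],
    [0.45, 0, -0.6, 0.6, -0.2],
    [0.45, 0, -0.9, 0, -0.3],
    [0.45, 0, -0.9, 0, -0.3],
    [0.45, 0, -0.9, 0, -0.3],
    [0.45, 0, -0.9, 0, -0.3],
  ],
)

```text
clock: 7.85
eef_pos: [0.4736, 0.0826, 0.165]
ee_rot: [-1.977, -2.441, 0.002]
ft_force: [-1.0, -0.2, -3.4]
gripper_width: 0.509
grip_force: 25.0
```

>>> jog_arm(
  motion=[
    [0.45, 0, -0.9, 0, -0.3],
    [0.45, 0, -0.9, 0, -0.3],
    [0.45, 0, -0.9, 0, -0.3],
    [0.45, 0, -0.9, 0, -0.3],
    [0.45, 0, -0.9, 0, -0.3],
    [0.45, 0, -0.9, 0, -0.3],
    [0.45, 0, -0.9, 0, -0.03],
    [0.45, 0, -0.9, 0, 0],
    [0.45, 0, -0.9, 0, 0],
    [0.45, 0, -0.9, 0, 0],
    [0.45, 0.3, -0.9, 0, 0],
    [0.45, 0.6, -0.9, 0, 0],
  ],
)

```text
clock: 9.05
eef_pos: [0.4913, -0.1331, 0.1656]
ee_rot: [-2.29, -2.15, 0.001]
ft_force: [0.1, 0.5, -2.1]
gripper_width: 0.505
grip_force: 25.0
```

>>> jog_arm(
  motion=[
    [0.45, 0.8, -0.9, 0, 0],
    [0.45, 0.8, -0.8, 0, 0],
    [0.45, 0.8, -0.6, 0, 0],
    [0.45, 0.8, -0.3, 0, 0],
    [0.45, 0.6, 0, 0, 0],
    [0.45, 0, 0, 0, 0],
    [0.45, 0, 0, 0, 0],
  ],
)

```text
clock: 9.75
eef_pos: [0.5675, -0.1829, 0.1654]
ee_rot: [-2.287, -2.153, 0.001]
ft_force: [-0.9, 0.5, -2.1]
gripper_width: 0.508
grip_force: 25.0
```

Run:
```python
from h import *
cap('wrist','w2.png'); o=ctrl.get_obs();print(o['eef_pos'],2*np.arctan2(*o['ee_rot'][1::-1])-np.pi/2,o['ft_force'],o['gripper_width'])
```

```text
[ 0.56714242 -0.18293978  0.16543318] -6.343708806570373 [-0.56834281 -0.47928121 -2.88633853] 0.5059647045236755
```

View pics/w2.png

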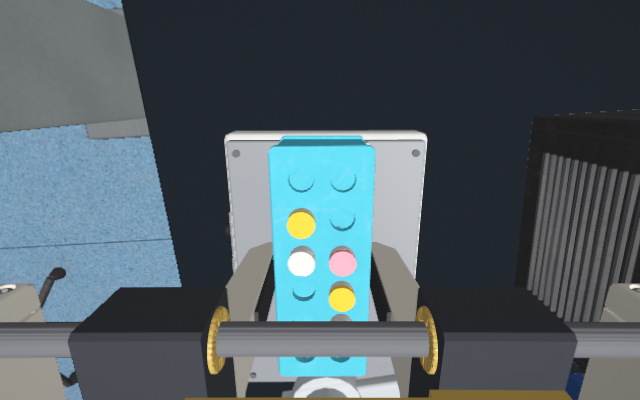

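The held rack is square in view, with its far top corners at about (272,150) and (373,150). The deck behind it has its far edge at row ~134, side edges at about columns 229 and 424, and screws at (236,153) and (416,153).

Run:
```python
from h import *
c=load('w2.png');im=cv2.imread('pics/w2.png');g=im.max(2).astype(int)
L=[];R=[]
for r in (170,190,210,230):
    l=np.argmax(g[r,200:270]>70)+200; q=440-np.argmax(g[r,440:376:-1]>70); L.append((l,r));R.append((q+1,r));print(r,l,q,g[r,l-2:l+12],g[r,q-11:q+3])
for col in (245,405): print(col,g[124:146,col])
l=ray(c,L,.045);q=ray(c,R,.045)
print(l.round(4),q.round(4))
t=ray(c,[(245,132),(405,132)],.045);print('far edge',t)
s=ray(c,[(236,153.5),(416,153.5)],.045);print('screws',s,s.mean(0),'yaw',np.arctan2(s[1,1]-s[0,1],s[1,0]-s[0,0]))
k=ray(c,[(272,149),(373,149)],.167);print('rack top',k,k.mean(0),'yaw',np.arctan2(k[1,1]-k[0,1],k[1,0]-k[0,0]))
```

```text
170 226 424 [ 46  47  73 177 195 174 183 185 185 185 185 186 185 185] [202 202 203 203 203 203 203 203 200 193 207 215  47  46]
190 228 422 [ 47  47 107 146 154 174 186 185 185 186 186 185 186 185] [200 201 201 201 202 201 201 201 201 196 212 228  62  46]
210 230 421 [ 47  48 159 195 176 176 184 184 185 184 185 184 184 184] [200 200 200 199 200 199 200 200 195 191 197 100  47  47]
230 230 419 [ 64  59 134 172 195 198 170 181 185 184 184 184 184 185] [198 198 198 198 198 198 198 199 195 190 200 169  47  46]
245 [ 46  46  45  47  45  45  78 140 150 179 209 231 236 240 245 237 103 153
 176 187 187 187]
405 [ 45  46  47  46  47  60 109 154 172 201 223 237 240 244 240 178 128 172
 194 205 203 203]
[[ 0.4905 -0.1518  0.045 ]
 [ 0.4897 -0.1686  0.045 ]
 [ 0.4888 -0.1861  0.045 ]
 [ 0.4863 -0.2041  0.045 ]] [[ 0.6522 -0.1616  0.045 ]
 [ 0.6511 -0.1784  0.045 ]
 [ 0.6507 -0.1959  0.045 ]
 [ 0.6495 -0.214   0.045 ]]
far edge [[ 0.5098322  -0.1224464   0.045     ]
 [ 0.63563854 -0.13010524  0.045     ]]
screws [[ 0.50043314 -0.13887145  0.045     ]
 [ 0.64464928 -0.14764128  0.045     ]] [ 0.57254121 -0.14325637  0.045     ] yaw -0.06073557034416333
rack top [[ 0.54896697 -0.12073582  0.167     ]
 [ 0.59308534 -0.12341801  0.167     ]] [ 0.57102615 -0.12207691  0.167     ] yaw -0.060720484013671513
```

>>> jog_arm(
  motion=[
    [0.45, -0.7, 0, 0, 0],
    [0.45, -0.9, 0, 0, 0],
    [0.45, -0.9, 0, 0, 0],
    [0.45, -0.5, 0, 0, 0],
    [0.45, 0, 0, 0, 0],
  ],
)

```text
clock: 10.3
eef_pos: [0.506, -0.1836, 0.1659]
ee_rot: [-2.288, -2.152, 0.002]
ft_force: [0.8, -0.1, -2.1]
gripper_width: 0.51
grip_force: 25.0
```

Run:
```python
from h import *
c=cap('wrist','w3.png'); o=ctrl.get_obs();print(o['eef_pos'],2*np.arctan2(*o['ee_rot'][1::-1])+1.5*np.pi)
cv2.imwrite('pics/w3c.png',cv2.resize(c['image'][110:310,300:540],None,fx=3,fy=3,interpolation=cv2.INTER_CUBIC))
```

```text
[ 0.5075366  -0.1835653   0.16599408] 6.221876037113246
```

View pics/w3c.png

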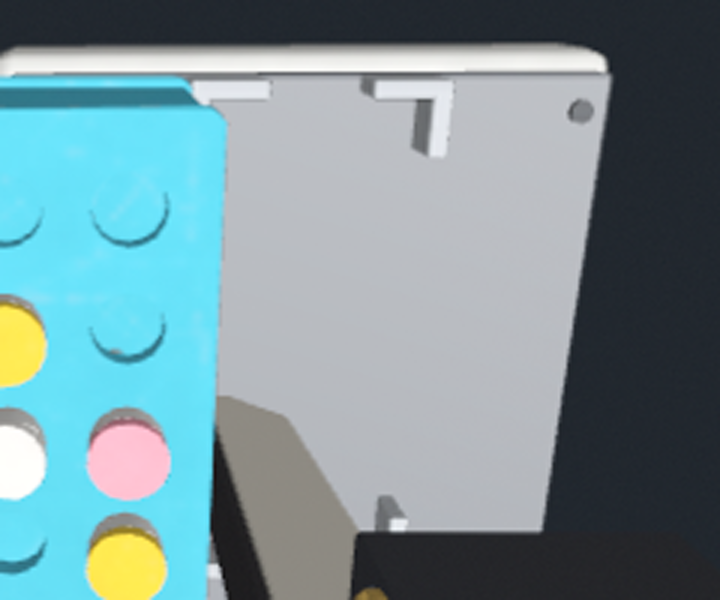

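The crop clearly shows the far-right stop, with its top inner corner at about (436,98) and its arm end at about (438,157). The far-left stop's arm ends at (270,91), the right one's begins at (375,90), and the near-right stop's arm end is at (398,519).

Run:
```python
from h import *
c=load('w3.png');f=lambda p:np.array(p,float)/3+[300,110]
yaw=-.061;R=np.array([[np.cos(yaw),-np.sin(yaw)],[np.sin(yaw),np.cos(yaw)]])
p=ray(c,f([(436,98),(270,91),(375,90),(438,157),(398,519)]),.059)[:,:2]; q=p@R
print(p.round(4));print('shaker-axes',q.round(4))
print('corner est',R@(q[0]-[.028,.067]),'mids est',R@[(q[1,0]+q[2,0])/2,(q[3,1]+q[4,1])/2])
k=ray(c,f([(0,107),(222,110)]),.167)[:,:2]@R;print('rack top far edge',k)
k=ray(c,f([(226,120),(216,430)]),.167)[:,:2]@R;print('rack +x edge',k)
o=ctrl.get_obs();e=R.T@np.array(o['eef_pos'][:2]);print('tcp',e)
```

```text
[[ 0.6014 -0.1393]
 [ 0.5598 -0.135 ]
 [ 0.5861 -0.1363]
 [ 0.6026 -0.1544]
 [ 0.5961 -0.2589]]
shaker-axes [[ 0.6088 -0.1024]
 [ 0.567  -0.1006]
 [ 0.5933 -0.1004]
 [ 0.6109 -0.1174]
 [ 0.6108 -0.2221]]
corner est [ 0.56936282 -0.20447239] mids est [ 0.56870565 -0.20477927]
rack top far edge [[ 0.50628766 -0.09005392]
 [ 0.53869567 -0.09050913]]
rack +x edge [[ 0.53934739 -0.09196706]
 [ 0.54004336 -0.14183484]]
tcp [ 0.51778316 -0.15228334]
```

>>> jog_arm(
  motion=[
    [0.45, 0.8, -0.3, 0, 0],
    [0.45, 0.9, -0.3, 0, 0],
    [0.45, 0.9, -0.3, 0, 0],
    [0.45, 0.5, -0.13, 0, 0],
    [0.45, 0, 0, -0.6, 0],
    [0.45, 0, 0, -0.9, 0],
    [0.45, 0, 0, -0.9, 0],
    [0.45, 0, 0, -0.6, 0],
    [0.45, 0, 0, 0, 0],
    [0.45, 0, 0, 0, 0],
  ],
)

```text
clock: 11.35
eef_pos: [0.5699, -0.2037, 0.1055]
ee_rot: [-2.287, -2.153, 0.0]
ft_force: [0.5, -0.7, -2.4]
gripper_width: 0.512
grip_force: 25.0
```

Run:
```python
from h import *
for i in range(3):
    cap('wrist','w4.png'); o=ctrl.get_obs();print(o['eef_pos'],2*np.arctan2(*o['ee_rot'][1::-1]),o['ft_force'])
```

```text
[ 0.57032407 -0.20384874  0.10603797] 1.5100885863425864 [-0.65166012  0.4543985  -2.89021053]
[ 0.57049092 -0.20397911  0.10628115] 1.5098480650012907 [ 0.10609258  0.73538246 -2.30652509]
[ 0.57049074 -0.20404465  0.10637852] 1.5098089311234304 [ 0.0580468   0.31625429 -2.35136056]
```

>>> jog_arm(
  motion=[
    [0.45, -0.03, 0, -0.3, 0],
    [0.45, 0, 0, -0.3, 0],
    [0.45, 0, 0, -0.2, 0],
    [0.45, 0, 0, 0, 0],
  ],
)

```text
clock: 11.9
eef_pos: [0.5692, -0.204, 0.0889]
ee_rot: [-2.288, -2.152, 0.001]
ft_force: [-0.8, 0.1, -2.9]
gripper_width: 0.51
grip_force: 25.0
```

>>> jog_arm(
  motion=[
    [0.45, 0, 0, -0.07, 0],
    [0.45, 0, 0, 0, 0],
  ],
)

```text
clock: 12.1
eef_pos: [0.5695, -0.204, 0.0885]
ee_rot: [2.288, 2.153, -0.0]
ft_force: [-1.4, -0.4, 1.3]
gripper_width: 0.51
grip_force: 25.0
```

>>> jog_arm(
  motion=[
    [0.8, 0, 0, 0, 0],
    [0.8, 0, 0, 0, 0],
    [0.8, 0, 0, 0, 0],
    [0.8, 0, 0, 0, 0],
    [0.8, 0, 0, 0.5, 0],
    [0.8, 0, 0, 1, 0],
    [0.8, 0, 0, 1, 0],
    [0.8, 0, 0, 1, 0],
    [0.8, 0, 0, 1, 0],
    [0.8, 0, 0, 1, 0],
    [0.8, 0, 0, 1, 0],
    [0.8, 0, 0, 1, 0],
  ],
)

```text
clock: 13.3
eef_pos: [0.5694, -0.2039, 0.2399]
ee_rot: [2.288, 2.153, 0.0]
ft_force: [-0.1, -0.2, -0.7]
gripper_width: 0.802
grip_force: 0.0
```

>>> jog_arm(
  motion=[
    [0.8, 0, 0, 1, 0],
    [0.8, 0, 0, 1, 0],
    [0.8, 0, 0, 1, 0],
    [0.8, 0, -1, 1, 0],
    [0.8, 0, -1, 0.5, 0],
    [0.8, 0, -1, 0, 0],
    [0.8, 0, -1, 0, 0],
    [0.8, 0, -1, 0, 0],
    [0.8, -0.3, -1, 0, 0],
    [0.8, 0, 0, 0, 0],
    [0.8, 0, 0, 0, 0],
  ],
)

```text
clock: 14.4
eef_pos: [0.5633, -0.3241, 0.3278]
ee_rot: [-2.288, -2.151, -0.0]
ft_force: [0.4, 1.0, -0.6]
gripper_width: 0.801
grip_force: 0.0
```

Run:
```python
from h import *
cap('wrist','w5.png'); o=ctrl.get_obs();print(o['eef_pos'],2*np.arctan2(*o['ee_rot'][1::-1])-np.pi/2,o['joint_pos'])
```

```text
[ 0.56364262 -0.32326441  0.32802399] -6.343652315744245 [ 0.76396502  0.463534   -0.49599818  1.6542804   0.24195323  1.08591851
  0.13808583]
```

View pics/w5.png

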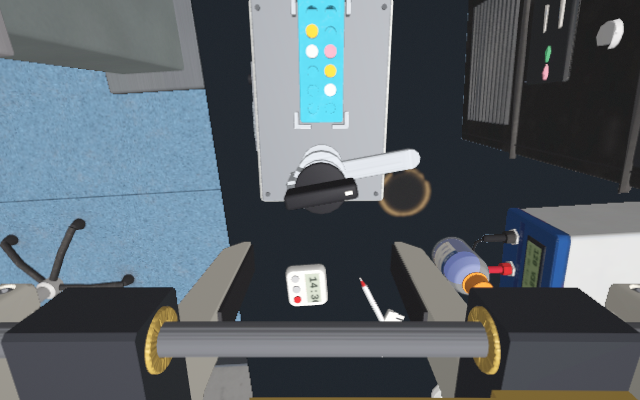

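The rack sits in its stops at about (322,62). The knob bar runs from about (287,199) to (355,188) and the arm points to (412,158). The timer is clear below, at (307,286).

Run:
```python
from h import *
c=load('w5.png')
k=ray(c,[(287,200),(355,189)],.200);d=k[1]-k[0];print('bar',k.mean(0),np.linalg.norm(d),np.arctan2(d[1],d[0]))
a=ray(c,[(346,169),(412,157.5)],.117);d=a[1]-a[0];print('arm',a,np.arctan2(d[1],d[0]))
post=np.array([.5618,-.3224]);print('arm angle from post',np.arctan2(a[1,1]-post[1],a[1,0]-post[0]),np.linalg.norm(a[1,:2]-post))
R=ray(c,[(300,122),(344,122)],.09);print('rack near edge',R)
```

```text
bar [ 0.56210116 -0.32036915  0.2       ] 0.059078702516439194 0.10470550995158119
arm [[ 0.58942453 -0.31666066  0.117     ]
 [ 0.66080315 -0.30851599  0.117     ]] 0.11361378794907706
arm angle from post 0.1393294514442684 0.09997194538528428
rack near edge [[ 0.54167592 -0.26554732  0.09      ]
 [ 0.5909582  -0.26860103  0.09      ]]
```

>>> jog_arm(
  motion=[
    [0.8, -0.07, 0.09, 0, -0.93],
    [0.8, 0, 0, 0, -0.93],
    [0.8, 0, 0, 0, -0.93],
    [0.8, 0, 0, 0, -0.93],
    [0.8, 0, 0, 0, -0.93],
    [0.8, 0, 0, 0, -0.93],
    [0.8, 0, 0, 0, -0.93],
    [0.8, 0, 0, 0, -0.93],
    [0.8, 0, 0, -0.9, -0.93],
    [0.8, 0, 0, -0.9, -0.93],
    [0.8, 0, 0, -0.9, 0],
    [0.8, 0, 0, -0.9, 0],
  ],
)

```text
clock: 15.65
eef_pos: [0.5628, -0.3204, 0.2557]
ee_rot: [-3.136, -0.184, -0.001]
ft_force: [-0.0, -0.0, 0.9]
gripper_width: 0.803
grip_force: 0.0
```

>>> jog_arm(
  motion=[
    [0.6, 0, 0, -0.6, 0],
    [0.6, 0, 0, -0.3, 0],
    [0.6, 0, 0, 0, 0],
  ],
)

```text
clock: 15.95
eef_pos: [0.5621, -0.3216, 0.2377]
ee_rot: [-3.136, -0.181, 0.001]
ft_force: [0.0, -0.2, 0.5]
gripper_width: 0.615
grip_force: 0.0
```

Run:
```python
from h import *
c=cap('wrist','w6.png'); o=ctrl.get_obs();print(o['eef_pos'],2*np.arctan2(*o['ee_rot'][1::-1])-np.pi/2,o['joint_pos'],o['ft_force'],o['torque'])
```

```text
[ 0.56241329 -0.32188742  0.23840731] -7.738619240839066 [ 0.53010733  0.50641143 -0.14595116  1.77643867  0.09253265  0.86538106
 -1.11326545] [ 0.33060362 -0.46474662  0.48218528] [ 0.03906368 -0.06285965 -0.03494328]
```

View pics/w6.png

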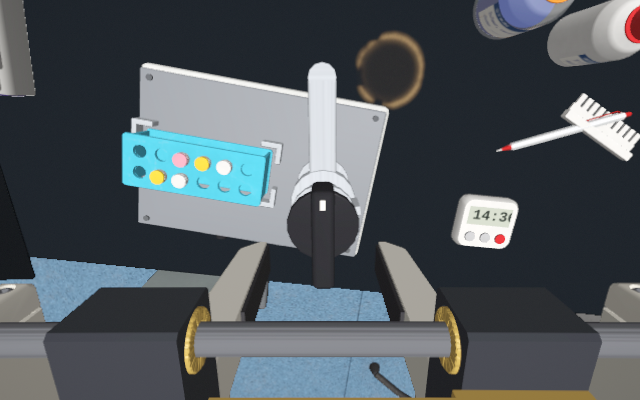

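The bar lies straight between the fingers, at column ~323 against a finger midpoint of 322. I'll lower and grip.

>>> jog_arm(
  motion=[
    [0.6, 0, 0, -0.9, 0],
    [0.6, 0, 0, -0.9, 0],
    [0.6, 0, 0, -0.35, 0],
    [0.6, 0, 0, 0, 0],
    [0.1, 0, 0, 0, 0],
    [0.1, 0, 0, 0, 0],
    [0.1, 0, 0, 0, 0],
    [0.1, 0, 0, 0, 0],
    [0.1, 0, 0, 0, 0],
    [0.1, 0, 0, 0, 0],
    [0.1, 0, 0, 0, 0],
    [0.1, 0, 0, 0, 0],
  ],
  squeeze=30,
)

```text
clock: 17.2
eef_pos: [0.5622, -0.3219, 0.1954]
ee_rot: [-3.136, -0.181, 0.0]
ft_force: [-1.5, 2.0, 2.8]
gripper_width: 0.149
grip_force: 30.0
```

Run:
```python
from h import *
o=ctrl.get_obs();print(o['eef_pos'],2*np.arctan2(*o['ee_rot'][1::-1])-np.pi/2,o['ft_force'],o['torque'],o['gripper_width'],o['grip_force'])
```

```text
[ 0.5621557  -0.32194344  0.19537649] -7.738919416874001 [-1.46735847  1.9624099   2.78800976] [0.35784349 0.16559799 0.07092163] 0.14859997953266893 29.989498257637024
```

>>> jog_arm(
  motion=[
    [0.1, 0, 0, -0.15, 0],
    [0.1, 0, 0, -0.15, 0],
    [0.1, 0, 0, -0.15, 0],
    [0.1, 0, 0, 0, 0],
    [0.1, 0, 0, 0, 0],
  ],
)

```text
clock: 17.7
eef_pos: [0.5622, -0.322, 0.1864]
ee_rot: [-3.136, -0.181, -0.0]
ft_force: [-2.8, 2.4, 7.5]
gripper_width: 0.149
grip_force: 30.0
```

>>> jog_arm(
  motion=[
    [0.1, 0, 0, 0, 0.2],
    [0.1, 0, 0, 0, 0.4],
    [0.1, 0, 0, 0, 0.4],
    [0.1, 0, 0, 0, 0.4],
    [0.1, 0, 0, 0, 0.4],
    [0.1, 0, 0, 0, 0.4],
    [0.1, 0, 0, 0, 0.4],
    [0.1, 0, 0, 0, 0.4],
  ],
)

```text
clock: 18.5
eef_pos: [0.5622, -0.322, 0.1865]
ee_rot: [-3.016, -0.879, -0.0]
ft_force: [-2.3, 2.4, 8.1]
gripper_width: 0.146
grip_force: 30.0
```

Run:
```python
from h import *
o=ctrl.get_obs();print(o['eef_pos'],2*np.arctan2(*o['ee_rot'][1::-1])-np.pi/2,o['ft_force'],o['torque'],o['gripper_width'],o['grip_force'])
```

```text
[ 0.56215193 -0.32200488  0.18651182] -7.286965480299415 [-2.31731177  2.38079374  8.13810361] [ 0.60227525  0.52150419 -0.10465065] 0.1463310207948551 30.00292271375656
```

>>> jog_arm(
  motion=[
    [0.1, 0, 0, 0, 0.4],
    [0.1, 0, 0, 0, 0.5],
    [0.1, 0, 0, 0, 0.5],
    [0.1, 0, 0, 0, 0.5],
    [0.1, 0, 0, 0, 0.5],
    [0.1, 0, 0, 0, 0.5],
    [0.1, 0, 0, 0, 0.5],
    [0.1, 0, 0, 0, 0.4],
    [0.1, 0, 0, 0, 0.2],
  ],
)

```text
clock: 19.4
eef_pos: [0.5622, -0.322, 0.1865]
ee_rot: [-2.622, -1.731, -0.001]
ft_force: [-1.3, 2.7, 6.6]
gripper_width: 0.149
grip_force: 30.0
```

Run:
```python
from h import *
o=ctrl.get_obs();print(o['eef_pos'],2*np.arctan2(*o['ee_rot'][1::-1])-np.pi/2,o['ft_force'],o['torque'],o['gripper_width'],o['grip_force'])
```

```text
[ 0.5622124  -0.32199166  0.18648396] -6.687148727354583 [-1.30605053  2.71515353  6.61546948] [ 0.49319068  0.43974725 -0.01888381] 0.1489275042621753 30.000966489315033
```

>>> jog_arm(
  motion=[
    [0.1, 0, 0, 0, 0.35],
    [0.1, 0, 0, 0, 0.35],
    [0.1, 0, 0, 0, 0.35],
    [0.1, 0, 0, 0, 0.35],
    [0.1, 0, 0, 0, 0.35],
    [0.1, 0, 0, 0, 0],
    [0.1, 0, 0, 0, 0],
  ],
)

```text
clock: 20.1
eef_pos: [0.5622, -0.322, 0.1865]
ee_rot: [2.375, 2.057, 0.001]
ft_force: [-1.8, 1.8, 7.7]
gripper_width: 0.147
grip_force: 30.0
```

Run:
```python
from h import *
c=cap('wrist','w7.png')
o=ctrl.get_obs();print(o['eef_pos'],2*np.arctan2(*o['ee_rot'][1::-1])-np.pi/2,o['ft_force'],o['torque'],o['gripper_width'],o['grip_force'])
```

```text
[ 0.56219974 -0.32201644  0.18648322] -0.14345438408171862 [-1.51389689  2.28425582  8.06078134] [0.49886053 0.45512365 0.04395256] 0.14613208486270743 29.990849196910858
```

View pics/w7.png

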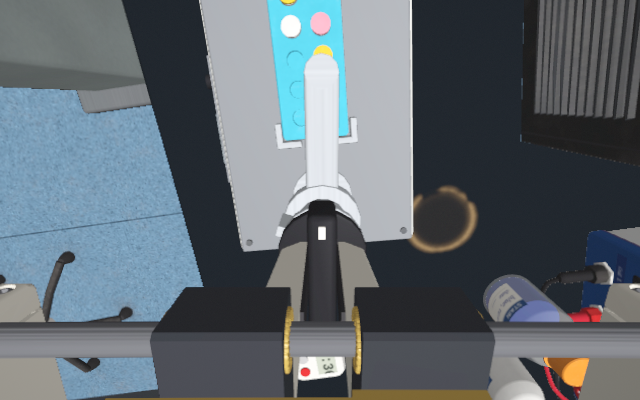

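The arm now lies over the near end of the rack, with its tip at (322,65), and the angle is about 1.49. I'll let the knob rise while still held, then release it.

>>> jog_arm(
  motion=[
    [0.1, 0, 0, 0.15, 0],
    [0.1, 0, 0, 0.15, 0],
    [0.1, 0, 0, 0.15, 0],
    [0.1, 0, 0, 0, 0],
    [0.1, 0, 0, 0, 0],
  ],
)

```text
clock: 20.65
eef_pos: [0.5622, -0.322, 0.1951]
ee_rot: [-2.375, -2.057, -0.0]
ft_force: [-0.7, 1.9, 3.5]
gripper_width: 0.145
grip_force: 30.0
```

>>> jog_arm(
  motion=[
    [0.6, 0, 0, 0, 0],
    [0.6, 0, 0, 0, 0],
    [0.6, 0, 0, 0, 0],
    [0.6, 0, 0, 0, 0],
    [0.6, 0, 0, 0, 0],
    [0.6, 0, 0, 0.4, 0],
    [0.6, 0, 0, 1, 0],
    [0.6, 0, 0, 1, 0],
    [0.6, 0, 0, 1, 0],
    [0.6, 0, 0, 1, 0],
    [0.6, 0, 0, 1, 0],
    [0.6, 0, 0, 0, 0],
  ],
)

```text
clock: 21.85
eef_pos: [0.5634, -0.3224, 0.3066]
ee_rot: [2.372, 2.053, 0.003]
ft_force: [0.0, -0.5, 0.1]
gripper_width: 0.598
grip_force: 0.0
```

Run:
```python
from h import *
c=cap('wrist','w8.png');s=cap('side','s8.png')
cv2.imwrite('pics/f.png',np.vstack([c['image'][:330],cv2.resize(s['image'][140:230,270:430],(640,360),interpolation=cv2.INTER_CUBIC)])[:600])
o=ctrl.get_obs();print(o['eef_pos'],o['ft_force'])
```

```text
[ 0.5620672  -0.32225147  0.30356686] [-0.2373685   0.1427876  -0.21957452]
```

View pics/f.png

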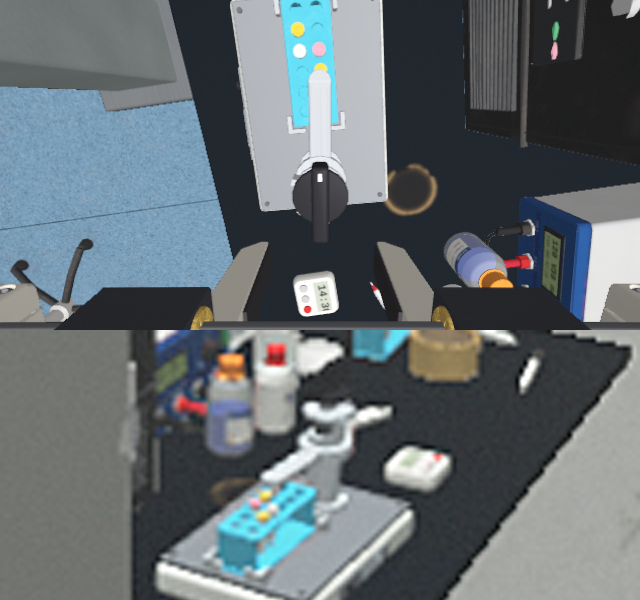

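The rack is flat between its stops, the arm is over its end (tip at (318,75)), and the gripper is clear. The knob was back at its original height with an upward push of about 3.5 N before I let go.

```bash
python3 -c "
from plant import ctrl
print(ctrl.sign_off())"
```

```text
the job is handed in; nothing more can be done
None
```

The job is handed in, with no verdict shown: the rack sits flat between the four stops, and the clamp arm is turned to about 1.49 rad over its end. The knob is back up at its starting height, judged from hand height and upward force rather than a direct lock check. The beaker, timer and tape roll were not touched.

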